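# Pin a split casting mould shut

### The job

Lock the closed casting mould that has the yellow clasp lugs: take the red-handled locking pin out of the blue rod rack, lower it upright, held all the way (do not drop it in), through the empty eye of both yellow lugs until its collar rests flat on the upper lug, and let go. Leave the wooden-handled rod and the green-handled rod in their places in the rack.

Things in the scene. Friction and masses are not known exactly. Their poses are not given: they have to be found in the camera images.
- lock_pin: Locking pin: steel shaft 14 mm thick, round steel collar 58 mm wide and 6 thick, round red handle 28 mm wide. Origin on the axis at the collar's underside, z up: handle from z = 6 to 61 mm, shaft down to z = -60 (last 12 mm tapered). 0.11 to 0.23 kg. Starts upright in a 24 mm hole of the blue rack, collar lying on the rack's top 75 mm above the table.
- core_rod: Rod with a light wooden handle, 28 mm wide, top at z = 61 mm; brass shaft 14 mm thick, 52 long, collar 44 mm wide. Origin on the axis at the collar's underside, z up. Stays in its hole of the rack. The rack is fixed, 100 x 320 mm, three holes 110 mm apart in a row along the table's y, within 15 degrees; which rod stands in which hole varies.
- vent_rod: Like core_rod but with a green handle, standing in the remaining hole of the rack; stays there. Origin on the axis at the collar's underside, z up.
- eye (a point): Eye of the fixed grey mould: hole centre at the upper yellow lug's top, 97 mm above the table; z up, x towards the mould. Two lugs, 12 mm thick, 18 mm apart, aligned upright 34 mm holes, free below. Lugs 64 mm wide, reaching 32 mm past the eye. Mould starts 48 mm from the eye, top 100 mm, cup 114 mm high. The second, bare steel mould has a fixed pin with a black knob, top 128 mm high.
There are look-alikes about, which are no part of the job. There is more than one size of the lock_pin; the job needs the middle-sized.

How it is judged (in metres and radians):
On the way, in this order (a step that is already met when the one before it is completed fails the run):
1. the red-handled pin is held in the fingers with its tip clear of the rack (height (world z) of lock_pin above 0.137 m and contact force between the fingers and lock_pin above 0.5 N), for 0.1 s.
2. the pin, still held in the fingers, is lowered with its shaft at least 15 mm into the eye (z of lock_pin in the frame of eye below 0.045 m and horizontal distance between lock_pin and eye below 0.016 m and angle between lock_pin's own z axis and vertical below 0.35 rad and contact force between the fingers and lock_pin above 0.5 N), for 0.1 s.
At the end, for the whole second after the job is handed in: The red-handled pin stands at rest through the eye of the yellow lugs, its axis within 14 mm of the eye's centre, its collar's underside within 5 mm of the upper lug's top, upright within 0.17 rad; the other two rods are within 30 mm of where they started (horizontal distance between lock_pin and eye below 0.014 m and z of lock_pin in the frame of eye between -0.005 and 0.005 m and angle between lock_pin's own z axis and vertical below 0.17 rad and linear speed of lock_pin below 0.02 m/s and not (distance of core_rod from where it was at the start of the episode above 0.03 m) and not (distance of vent_rod from where it was at the start of the episode above 0.03 m)); the robot touches nothing.
It fails at once if the wooden-handled or the green-handled rod is moved more than 30 mm (distance of any of core_rod, vent_rod from where it was at the start of the episode above 0.03 m).
It also fails if it takes over 35 s, if anything falls off the work surface, if the arm or the gripper's body presses on something with over 40 N, if the wrist force passes 120 N, or if a joint passes its speed limit or range.

### The arm

A 6-joint arm with a two-finger parallel gripper is mounted at the origin on the work surface. World frame = base frame: x ahead of the robot, y to its left, z up, the work surface at z = 0. Lengths are in m, angles in degrees, forces in N, time in s.
With the tool pointing down it reaches from about 0.35 to 0.875 m from the base axis. Payload 4.2 kg.
Tool frame: the origin (TCP) lies midway between the tips of the shut fingers; the grasp point (between the pads) lies 19 mm behind it; y points along the fingers, z is the direction in which the jaws open and shut, and the axes are right-handed (so a half turn about y gives the same grasp; the last joint's range is limited). The gripper opens to 87 mm and grips with 3 to 60 N. Pads are 19 mm wide; open, the fingers measure 117 mm over their backs; the gripper's body (75 mm by 190 mm) begins 51 mm behind the grasp point.
Start: joints at [81.28, 22.042, 0.453, 0, -68.411, -14.817], TCP at [0.25, 0.573, 0.223] pointing down, gripper open.
Joint ranges: [-179.83, 179.83], [-69.29, 118.12], [-61.27, 80.66], [-181.25, 117.63], [-171.15, -9.14], [-177.46, 177.46]. Speed limits (degrees/s): [159.86, 159.86, 180, 180, 180, 180].

### API

Orientations are given as [roll, pitch, yaw] about the fixed x, y, z axes, in that order (R = Rz(yaw) Ry(pitch) Rx(roll)).
In Python, from workcell import env gives the robot as it stands. The module is installed in compiled form; this text tells all that it offers. Calls block until the motion is done:
- env.goto(position, orientation): joint-space move of the TCP to a pose.
- env.move_straight(position, rotation=None, rate=0.15, force_limit=None): straight line of the TCP; rotation=None keeps the orientation; rate is the mean speed in m/s. With force_limit (N) it stops when the force on the tool has changed by that much, and returns True; else False.
- env.set_joints(angles): joint-space move.
- env.gripper_to(opening, grasp_force=None): opening from 0.0 (shut) to 1.0 (fully open); grasp_force is the grip in N (None keeps the last); returns when the fingers have stopped.
- env.dwell(seconds).
- env.inverse_kinematics(position, orientation): joint angles nearest the present ones, or None.
- env.read_state(): the state.
- env.grab_frame(name): name is "scene" or "top" or "wrist"; returns a dict with "image" (400x640x3 uint8, blue, green, red), "fx", "fy", "cx", "cy" (pixels), "position" and "orientation" of the camera in the world. Camera axes: x right, y up, looking along -z (the intrinsics and any distortion apply to the point x, -y, -z); pixel columns grow to the right and rows downward; lengths in m; the calibration is good to about 2 mm. A picture is of the moment at which its call begins. There is no depth.
A pose or a line that the arm cannot do raises env.Unreachable and nothing moves.
- env.close_job(): hands the job in, once; it reports no verdict.
Trained networks look in a picture, given as the dict that the camera call returned (one of the last four; its "shot" number tells which), for a name from the list of things; names that differ only in an ending like _2 or _b are one class to them, and where a whole thing is asked for, a point or a joint stands for the part that bears it (a point fixed in the world has none). Each returns a list of dicts, best first, with "score" (0 to 1); they miss things now and then, are a little off and sometimes report something else, mostly with a low value. They report only what shows in the picture. A call takes as long as a camera call. They do not tell look-alikes from the thing itself.
- env.search_frame(picture, thing): "xyz" ([x, y, z] in m, in world coordinates, good to about 4 mm: the middle of the surface that is visible of it).
- env.trace(picture, thing): "mask" (400x640 bool, what is visible of it).
The state is a dict: "clock": time; "joint_positions": joint angles; "qvel": joint speeds; "joint_torque": joint torques, N m; "position": TCP position; "tool_rot": TCP orientation; "force": force on the tool from outside, world axes, zero at the start; "wrist_torque": the same for the moment, N m; "opening": opening from 0.0 (shut) to 1.0 (fully open).
Only numpy, scipy, OpenCV 4.12 (cv2) and the standard library are available. Lean on these libraries where they do the work, as an engineer would, in place of code of your own. Each camera call takes 0.05 s, during which the arm holds its last target.

## Working session

There is one attempt and no reset: what is moved stays moved. The work goes in short steps, each a Python script; the robot and the scene stay as the last script left them, time stands still between calls to the robot, and variables do not carry over. Pictures are saved under pics/ and viewed, and the job is handed in when it is done.

```bash
mkdir -p pics; python3 - <<'E'
from workcell import env
import cv2
for n in ("scene","top","wrist"):
    p=env.grab_frame(n); cv2.imwrite(f"pics/{n}0.png",p["image"])
    print(n,{k:v for k,v in p.items() if k!="image"})
    for t in ("lock_pin","core_rod","vent_rod","eye"):
        try: print(t,[(d["xyz"],round(d["score"],2)) for d in env.search_frame(p,t)])
        except Exception as e: print(t,e)
print(env.read_state()["clock"])
E
```

```text
scene {'fx': 494.09209327010683, 'fy': 494.09209327010683, 'cx': 323.7362331510965, 'cy': 207.45623814009048, 'position': array([ 1.4868112 , -0.35048359,  0.77234374]), 'orientation': array([55.74093811, -0.79995323, 72.13371046]), 'shot': 1}
lock_pin [([0.5354, -0.4575, 0.0898], 0.83), ([0.5492, -0.3252, 0.0896], 0.79), ([0.5102, -0.1115, 0.102], 0.45)]
core_rod [([0.5086, -0.1128, 0.0995], 0.91)]
vent_rod [([0.5255, -0.2166, 0.0995], 0.82)]
eye [([0.6679, 0.0821, 0.0759], 0.85)]
top {'fx': 482.4753756954128, 'fy': 482.4753756954128, 'cx': 314.27864817281767, 'cy': 199.8689635298017, 'position': array([ 0.33288663, -0.03731747,  1.21248626]), 'orientation': array([ 12.7916657 ,  -0.19244809, -93.65721775]), 'shot': 2}
lock_pin [([0.649, -0.2718, 0.0429], 0.73), ([0.5307, -0.3134, 0.078], 0.71), ([0.5131, -0.4489, 0.0893], 0.68)]
core_rod [([0.4949, -0.0977, 0.1011], 0.49)]
vent_rod [([0.5092, -0.2079, 0.1014], 0.6)]
eye [([0.6087, 0.0962, 0.1025], 0.86)]
wrist {'fx': 326.10758094011555, 'fy': 326.10758094011555, 'cx': 318.81845629795646, 'cy': 200.11950289024824, 'position': array([0.31679285, 0.54505724, 0.38386371]), 'orientation': array([-1.54224442e+01,  2.45937994e-02, -1.13508226e+02]), 'shot': 3}
lock_pin []
core_rod []
vent_rod []
eye []
0.75
```

View pics/scene0.png

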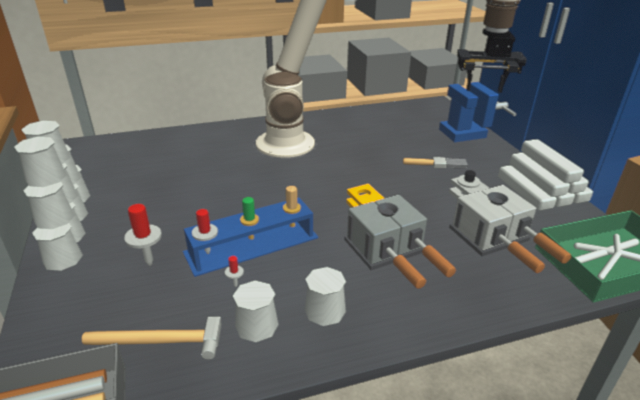

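View pics/top0.png

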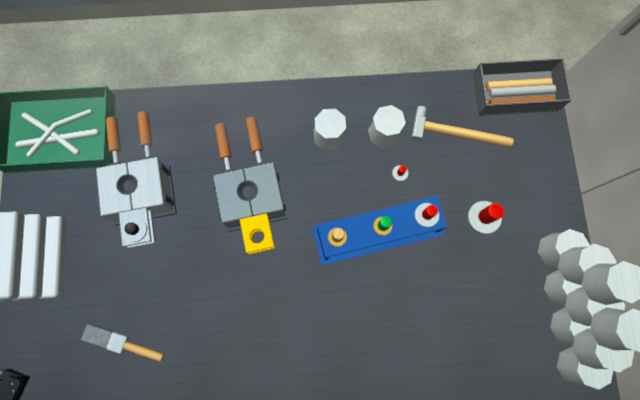

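The look-alikes are three red pins:
- Large pin on the table, scene (140,225) / top (488,216).
- Rack pin, scene (204,223) / top (428,213).
- Small pin on the table, scene (233,266) / top (401,172).

I choose the rack pin, which is the middle size. The yellow eye is at top (257,237). The other mould, at top (131,229), has a black knob, so it is not the target. Next I localise from the top image and view a close crop with the wrist camera.

```bash
cat > h.py <<'E'
from workcell import env
import numpy as np, cv2
from scipy.spatial.transform import Rotation as R
def ray(p,uv):
    d=np.array([(uv[0]-p["cx"])/p["fx"],-(uv[1]-p["cy"])/p["fy"],-1.])
    return R.from_euler("xyz",p["orientation"],degrees=True).apply(d)
def toplane(p,uv,z):
    d=ray(p,uv);o=p["position"]; return o+d*(z-o[2])/d[2]
def proj(p,X):
    c=R.from_euler("xyz",p["orientation"],degrees=True).inv().apply(np.array(X)-p["position"])
    return np.array([p["cx"]+p["fx"]*c[0]/-c[2],p["cy"]+p["fy"]*c[1]/c[2]])
E
python3 - <<'E'
from h import *
s=env.read_state(); print(s["position"],s["tool_rot"],s["opening"],s["force"])
p=env.grab_frame("top")
for n,uv,z in (("pin top",(432,210),.136),("pin collar",(427,215),.081),("vent top",(386,222),.136),("core top",(339,233),.136),("eye",(257,237),.097)):
    print(n,toplane(p,uv,z))
im=p["image"]; cv2.imwrite("pics/topcrop.png",cv2.resize(im[150:270,200:520],None,fx=2.5,fy=2.5,interpolation=cv2.INTER_CUBIC))
E
```

```text
[0.24954757 0.57298827 0.22256932] [-9.00017456e+01 -7.17392102e-04  1.56463490e+02] 0.9974422784795166 [ 0.61285916 -0.44325599 -0.73550873]
pin top [ 0.5360291  -0.32276327  0.136     ]
pin collar [ 0.53503429 -0.32397629  0.081     ]
vent top [ 0.51501567 -0.21540161  0.136     ]
core top [ 0.49665977 -0.10722564  0.136     ]
eye [0.5052971 0.0815951 0.097    ]
```

View pics/topcrop.png

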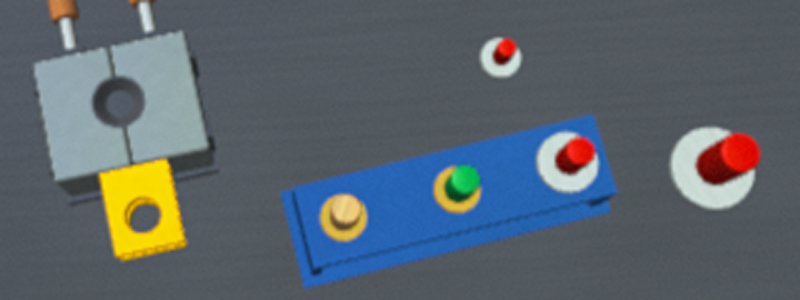

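```bash
python3 - <<'E'
from h import *
for n,x,y in (("eye",.505,.0816),("pin",.5355,-.323)):
    env.goto([x,y,.28],[-90,0,100]); env.dwell(.2)
    p=env.grab_frame("wrist"); cv2.imwrite(f"pics/w_{n}.png",p["image"]); print(n,p["position"],p["orientation"],env.read_state()["clock"])
    np.save(f"w_{n}.npy",p,allow_pickle=True)
E
```

```text
eye [0.51807651 0.01156649 0.44119002] [-1.54777070e+01  6.48955627e-02 -1.69905659e+02] 3.0583
pin [ 0.54897368 -0.39260227  0.44163394] [-1.54742865e+01  1.03855934e-01 -1.69869044e+02] 4.8083
```

View pics/w_eye.png

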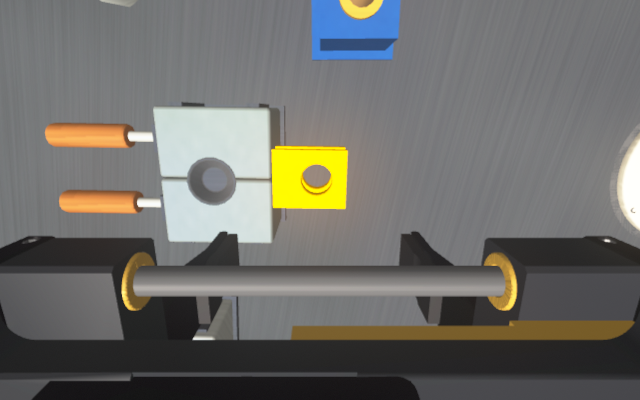

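View pics/w_pin.png

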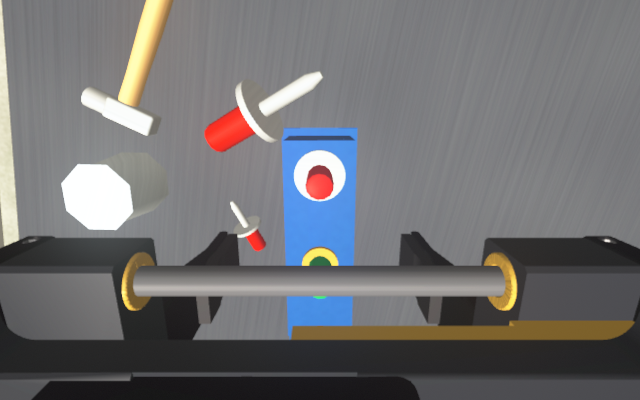

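The wrist views show the eye near pixel (317,178) and the rack pin with its collar near (320,176) and handle top near (320,186). The large and small red pins lie on the table at (257,115) and (248,230). Next step is measuring precisely.

```bash
python3 - <<'E'
from h import *
def load(n): return np.load(f"w_{n}.npy",allow_pickle=True).item()
def cm(p,m,box,n):
    u0,u1,v0,v1=box; mm=np.zeros_like(m);mm[v0:v1,u0:u1]=m[v0:v1,u0:u1]
    cs,_=cv2.findContours(mm,cv2.RETR_EXTERNAL,cv2.CHAIN_APPROX_NONE);c=max(cs,key=cv2.contourArea)
    e=cv2.fitEllipse(cv2.convexHull(c));print(n,e); return e[0]
p=load("eye");im=p["image"].astype(int);b,g,r=im[...,0],im[...,1],im[...,2]
yel=(r>110)&(g>80)&(b<70)
e=cm(p,((~yel)*255).astype(np.uint8),(292,335,155,205),"hole")
print("eye@.097",toplane(p,e,.097),"@.067",toplane(p,e,.067))
# lug outline
ys,xs=np.where(yel[130:215,265:355]);print("lug px",xs.min()+265,xs.max()+265,ys.min()+130,ys.max()+130)
cv2.imwrite("pics/c_eye.png",cv2.resize(p["image"][130:225,260:360],None,fx=6,fy=6,interpolation=cv2.INTER_NEAREST))
p=load("pin");im=p["image"].astype(int);b,g,r=im[...,0],im[...,1],im[...,2]
wh=(((r>150)|((r>90)&(b<60)))*255).astype(np.uint8)
e=cm(p,wh,(285,355,145,210),"collar");print("collar",toplane(p,e,.081))
red=(((r>90)&(g<70)&(b<70))*255).astype(np.uint8)
e=cm(p,red,(285,355,145,210),"red");print("handle mid",toplane(p,e,.110))
cv2.imwrite("pics/c_pin.png",cv2.resize(p["image"][130:225,270:370],None,fx=6,fy=6,interpolation=cv2.INTER_NEAREST))
for z in (.081,.087): print(proj(p,[.536,-.3235,z]))
E
```

```text
hole ((316.3971252441406, 174.98651123046875), (21.885093688964844, 27.284259796142578), 93.26609802246094)
eye@.097 [0.50921299 0.07839237 0.097     ] @.067 [0.50844043 0.084217   0.067     ]
lug px 271 346 145 208
collar ((319.1851501464844, 175.30258178710938), (51.27736282348633, 51.969757080078125), 89.73176574707031)
collar [ 0.53674026 -0.32276499  0.081     ]
red ((320.02496337890625, 181.74044799804688), (24.592193603515625, 33.19363021850586), 172.23974609375)
handle mid [ 0.53566748 -0.3218438   0.11      ]
[319.94913472 174.78306487]
[319.95743203 175.82467163]
```

View pics/c_eye.png

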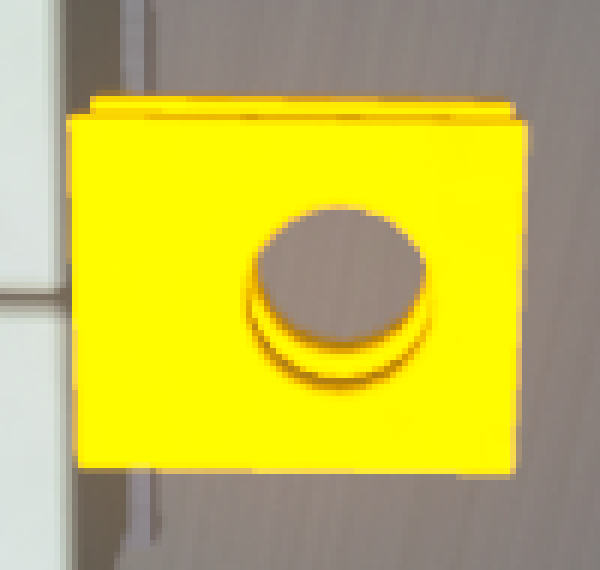

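View pics/c_pin.png

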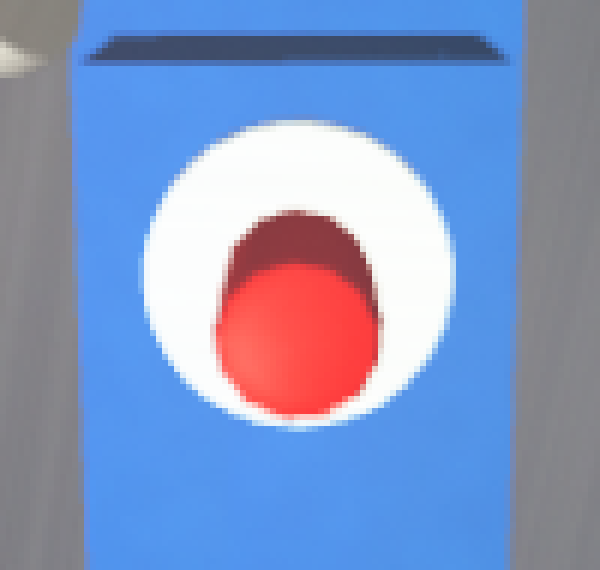

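```bash
python3 - <<'E'
from h import *
p=np.load("w_eye.npy",allow_pickle=True).item()
print("eye",toplane(p,(316.3,179.2),.097))
x,y=.5362,-.3223
env.gripper_to(.75,30)
env.move_straight([x,y,.14])
print(env.move_straight([x,y,.094],rate=.08,force_limit=8))
env.gripper_to(0,30); s=env.read_state(); print(s["opening"],s["position"],s["force"],s["clock"])
env.move_straight([x,y,.28],rate=.15); env.dwell(.2)
s=env.read_state(); print(s["opening"],s["position"],s["force"],s["clock"])
p=env.grab_frame("wrist");cv2.imwrite("pics/held_w.png",p["image"]);p=env.grab_frame("scene");cv2.imwrite("pics/held_s.png",cv2.resize(p["image"][100:320,100:400],None,fx=2.5,fy=2.5))
E
```

```text
eye [0.50851752 0.0829473  0.097     ]
False
0.31390543375534724 [ 0.53613833 -0.32231052  0.09410795] [-0.47147804  0.28305185  0.49861274] 8.05
0.3142652121506259 [ 0.53603313 -0.3222074   0.27920079] [ 0.06944499  0.47915472 -2.68130385] 9.6417
```

View pics/held_w.png

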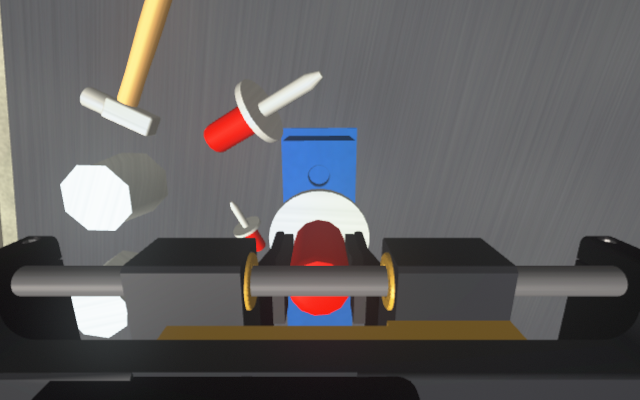

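View pics/held_s.png

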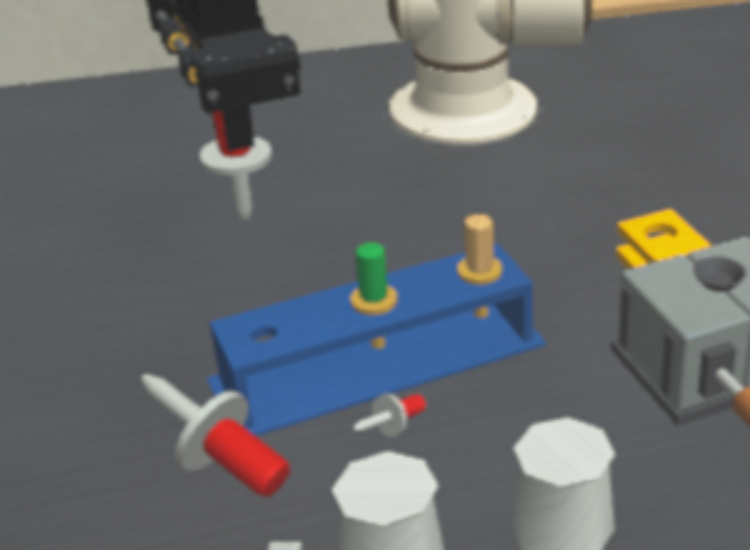

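The pin is held upright, with its collar at (320,230) in the wrist view. The green and wooden rods are still in the rack. Next I move it over the eye.

```bash
python3 - <<'E'
from h import *
x,y=.508,.0828
env.goto([x,y,.27],[-90,0,100]); env.dwell(.2)
print(env.move_straight([x,y,.185],rate=.15)); env.dwell(.2)
s=env.read_state(); print(s["opening"],s["position"],s["force"],s["clock"])
p=env.grab_frame("scene");cv2.imwrite("pics/pre_s.png",cv2.resize(p["image"][100:280,280:500],None,fx=3,fy=3))
print(proj(p,[.508,.0828,.097])-[280,100])
p=env.grab_frame("top");cv2.imwrite("pics/pre_t.png",cv2.resize(p["image"][150:290,180:360],None,fx=4,fy=4))
p=env.grab_frame("wrist");cv2.imwrite("pics/pre_w.png",p["image"])
E
```

```text
False
0.31627583547711935 [0.50863911 0.08305396 0.18612442] [-0.27866521 -0.91878271 -2.14550743] 12.3583
[83.96269757 91.8381812 ]
```

View pics/pre_s.png

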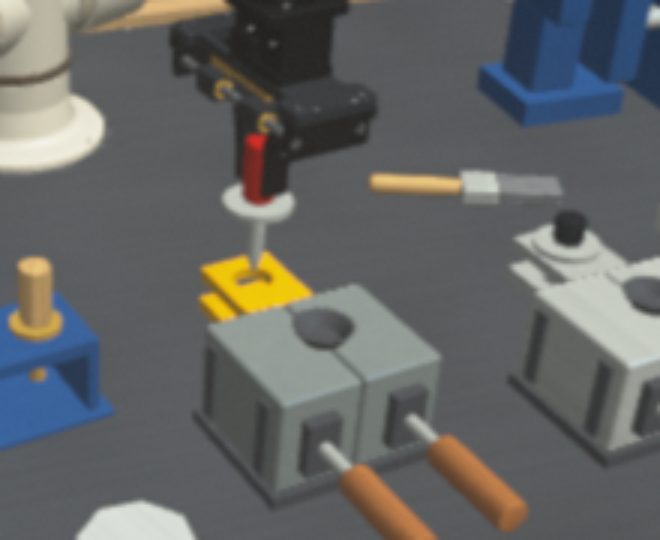

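View pics/pre_w.png

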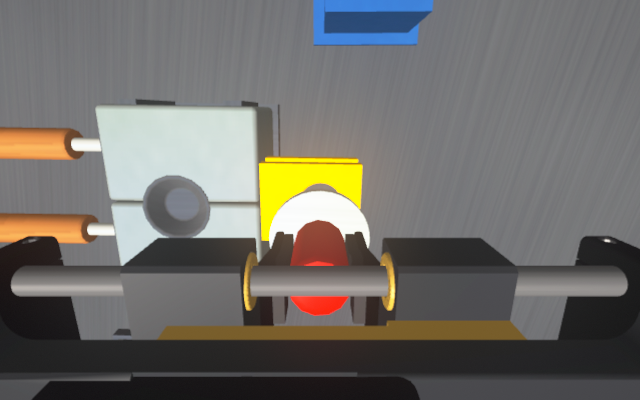

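The tip at (257,268) in the crop is right over the hole, so I lower it.

```bash
python3 - <<'E'
from h import *
x,y=.508,.0828
print(env.move_straight([x,y,.135],rate=.06,force_limit=8)); env.dwell(.15)
s=env.read_state(); print(s["opening"],s["position"],s["force"],s["clock"])
print(env.move_straight([x,y,.112],rate=.03,force_limit=4))
env.dwell(.2)
s=env.read_state(); print(s["opening"],s["position"],s["force"],s["clock"])
p=env.grab_frame("scene");cv2.imwrite("pics/in_s.png",cv2.resize(p["image"][120:280,280:480],None,fx=4,fy=3.75))
E
```

```text
False
0.31391216221760854 [0.50827568 0.08293155 0.13546464] [ 0.5343433  -0.11729105 -1.32111214] 13.6417
True
0.3142022446629665 [0.5077256  0.08268133 0.11585126] [0.27451864 0.10879463 4.63901175] 14.4583
```

View pics/in_s.png

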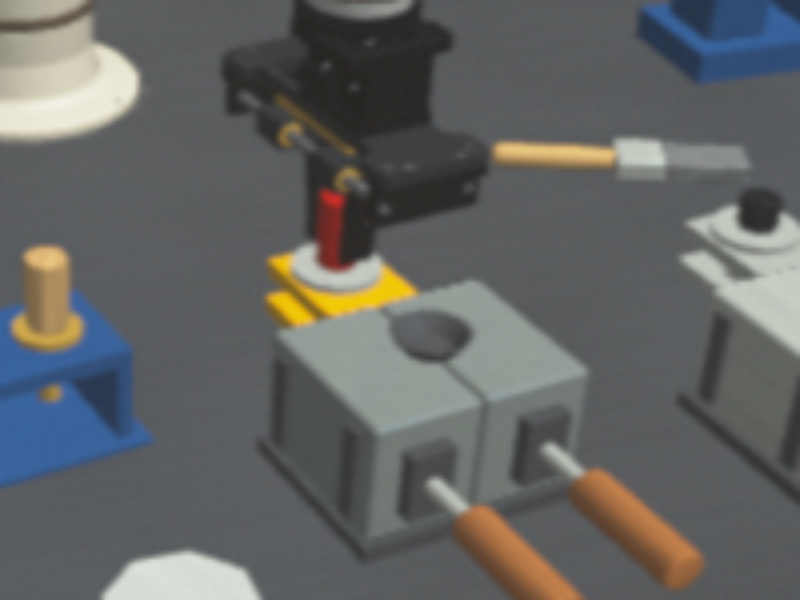

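Contact came at TCP z 0.1159, and 0.116 was expected for a seated collar. The collar lies flat on the upper lug, so I release and check.

```bash
python3 - <<'E'
from h import *
env.gripper_to(.7); env.dwell(.2)
s=env.read_state();x,y,z=s["position"]
env.move_straight([x,y,.28],rate=.12); env.dwell(.2)
p=env.grab_frame("wrist");np.save("w_end.npy",p,allow_pickle=True)
a=p["image"][80:240,200:440]
q=env.grab_frame("scene")
b=q["image"][120:280,240:480]
cv2.imwrite("pics/end.png",np.hstack([cv2.resize(a,(400,267)),cv2.resize(b,(400,267))]))
im=p["image"].astype(int);B,G,Rr=im[...,0],im[...,1],im[...,2]
m=((((Rr>150)&(B>120))|((Rr>90)&(G<70)&(B<60)))*255).astype(np.uint8); mm=np.zeros_like(m);mm[130:235,278:362]=m[130:235,278:362]
cs,_=cv2.findContours(mm,0,1);c=max(cs,key=cv2.contourArea);e=cv2.fitEllipse(cv2.convexHull(c));print(e,toplane(p,e[0],.103))
s=env.read_state();print(s["force"],s["clock"])
for t in ("core_rod","vent_rod","lock_pin"): print(t,[(d["xyz"],round(d["score"],2)) for d in env.search_frame(q,t)])
E
```

```text
((317.0542907714844, 179.93260192871094), (54.340431213378906, 55.138065338134766), 93.37188720703125) [0.50874346 0.08214532 0.103     ]
[0.07833966 0.72527761 0.09998608] 17.3917
core_rod [([0.5105, -0.1148, 0.1005], 0.6)]
vent_rod [([0.5252, -0.2169, 0.0958], 0.62)]
lock_pin [([0.6252, -0.224, 0.0226], 0.77), ([0.642, -0.3703, 0.0485], 0.71), ([0.5254, -0.2167, 0.0965], 0.26)]
```

View pics/end.png

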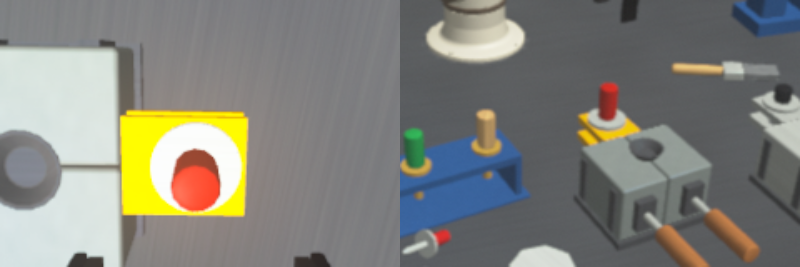

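The collar is centred at (0.5087, 0.0821), against the eye at (0.5085, 0.0829). The pin is upright and the other rods have not moved.

```bash
python3 - <<'E'
from workcell import env
env.close_job(); print(env.read_state()["clock"])
E
```

```text
the job is handed in; nothing more can be done
the job is handed in; nothing more can be done
```

The red-handled, middle-sized pin is locked through both yellow lugs, and I handed the job in at about 17.5 s on the robot's clock. I took it from the rack and lowered it held all the way. Contact came at TCP height 0.1159 m, against 0.116 m expected for a seated collar, and then I let go and backed off.

- **Pin position:** the collar centre measured (0.509, 0.082) m against the eye at (0.509, 0.083) m, so about 1 mm off. It stands upright with the collar flat on the lug.
- **Other rods:** the wooden- and green-handled rods are within about 4 mm of where they were first detected.
- **Gripper:** it ended at TCP height 0.28 m, well clear, with about 0.7 N on the tool.

**Disagreements in the checks:**
- The last network search did not report the seated pin. It listed only the two look-alikes and, with a low score, the green rod. The position above comes from my own measurement in the wrist picture, and the scene picture agrees with it.
- The large look-alike pin appeared to stand beside the rack in the first pictures. It was lying on the table, about 0.14 m from its first detected position, before I had grasped anything. The arm had only passed at about 0.28 m by then, so I don't think it touched it.

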